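# Send a circuit board down the gravity rail

### The arm

A 6-joint arm with a two-finger parallel gripper is mounted at the origin on a cart in front of the work surface, level with it; the furniture and walls round the work are solid. World frame = base frame: x ahead of the robot, y to its left, z up, the work surface at z = 0. Lengths are in m, angles in rad, forces in N, time in s.
With the tool pointing down it reaches from about 0.3 to 1 m from the base axis. Payload 5.1 kg.
Tool frame: the origin (TCP) lies at the very end of the fingers, on their centre line; the grasp point (between the pads) lies 19 mm behind it; z points along the fingers, y is the line along which they close (so a half turn about z gives the same grasp; the last joint's range is limited). The gripper opens to 95 mm and grips with 3 to 60 N. Pads are 20 mm wide; open, the fingers measure 119 mm over their backs; the gripper's body (75 mm by 180 mm) begins 59 mm behind the grasp point.
Start: joints at [-1.314, 0.124, 1.65, -0, 1.367, -0.083], TCP at [0.217, -0.613, 0.215] pointing down, gripper open.
Joint ranges: [-2.61, 2.61], [-1.02, 2.33], [0.03, 2.71], [-1.35, 4.49], [0.32, 2.68], [-2.91, 2.91]. Speed limits (rad/s): [2.57, 2.57, 3.14, 3.14, 3.14, 3.14].

### API

Orientations are given as a 3x3 rotation matrix whose columns are the frame's x, y, z axes.
In Python, from workcell import arm gives the robot as it stands.
- The arm moves only by the tool move_arm, never from a script. Its argument "motion" is a list of rows, each a list of 3 entries, a list of its own where there are three numbers: the shift along the world's x, y, z in cm, then the turn about the world's z in rad, then the opening in per cent of the stroke, from 0 (shut) to 100 (fully open). In form: [[[x, y, z], roll, hand], ...]. A call has 1 to 8 rows; each row is the pose to reach, as a shift and turn from the pose commanded when the call began; what a row does not reach only later rows make up. A row lasts 1/10 s, in which the tool goes at most 50 mm and 8.59 degrees, less where a joint would pass 70% of its speed; a pose out of reach is approached as far as the arm can. A call with a gripper value outside its range is refused whole. The fingers move at their own pace and stop on an object; the grip force is fixed at half the most. Time passes only in rows, so rows that repeat a pose let the fingers close. It gives the time, the measured TCP pose, the force, the opening and the grip force at its end, in the units of the state.
- arm.get_obs(): the state, without advancing time (a new reading comes with each control period).
- arm.capture(name): name is "scene" or "top"; returns the picture (400x640x3 uint8, red, green, blue); there is no depth.
- arm.camera_params(name): a dict with "fx", "fy", "cx", "cy" (pixels), "R" (3x3) and "t" (3): a world point X has camera coordinates R X + t. Camera axes: x right, y down, z forward; pixel columns grow to the right and rows downward; lengths in m; the calibration is good to about 2 mm. A picture is of the moment at which its call begins. camera_params takes no time and is no camera call.
- arm.finish_job(): hands the job in; it is judged then, once.
The state is a dict: "time": time; "qpos": joint angles; "qvel": joint speeds; "joint_torque": joint torques, N m; "ee_pos": TCP position; "ee_rot": TCP orientation; "contact_force": force on the tool from outside, world axes, zero at the start; "wrist_torque": the same for the moment, N m; "width": opening from 0.0 (shut) to 1.0 (fully open); "finger_force": force on a finger pad.
Only numpy, scipy, OpenCV 4.12 (cv2) and the standard library are available. Lean on these libraries where they do the work, as an engineer would, in place of code of your own. Each camera call takes 0.05 s, during which the arm holds its last target. There are 200 camera calls.

### The job

Hang the blue carrier that holds the circuit board astride the sloped rail: lower it gently onto the green upper end and let go, so that it runs down by itself and comes to rest against the red stop. Leave the empty yellow carrier where it stands.

Things in the scene. Friction and masses are not known exactly. Their poses are not given: they have to be found in the camera images.
- board_carrier_grip (a point): Blue carrier with a relay board upright on its +y side: an upside-down U, 70 mm long (x, its running direction), 117 high, standing on its legs, 0.3 kg. Point: centre of the upright tab on top (60 mm along x, 12 thick in y, 50 high), 92 mm above the feet. Grip across y, so that it can slide out between the opened fingers. Its slot runs along x, open at both ends: 38 mm wide, flaring to 60 at the feet.
- empty_carrier_grip (a point): The same point of the empty yellow carrier, which has the same form and size but no board; it is to stay where it stands. On both carriers everything beside the tab lies 25 mm or more below this point, and the board reaches out to 57 mm from the middle.
- rail_bar: Fixed slippery rail: a bar 30 mm wide, 20 deep, on two narrower posts, sloping 9 degrees, 285 mm long above the red stop at its low end. Origin: middle of its top face at the face of the stop, 110 mm above the worktop; x points uphill along it, y across, z square to the top face. Legs of a carrier have room below. A carrier (either end leading) that rests on the stop has its middle at x = 35 mm.
- rail_load (a point): Middle of the green upper part of the rail (170 to 270 mm uphill of the stop), on its top face: set the middle of the carrier down here, slot along the rail. Seated, the centre of its grip tab is 38 mm above the top face, square to it. Once let go it slides down at once and needs about a second.

How it is judged:
On the way, in this order (a step that is already met when the one before it is completed fails the run):
1. the carrier with the board sits astride the upper part of the rail (x of board_carrier_grip in the frame of rail_bar between 0.15 and 0.275 m and y of board_carrier_grip in the frame of rail_bar between -0.012 and 0.012 m and z of board_carrier_grip in the frame of rail_bar between 0.026 and 0.048 m), for 0.05 s.
2. let go, it runs down the rail by itself (x of board_carrier_grip in the frame of rail_bar between 0.05 and 0.12 m and y of board_carrier_grip in the frame of rail_bar between -0.012 and 0.012 m and z of board_carrier_grip in the frame of rail_bar between 0.026 and 0.046 m and contact force between the fingers and board_carrier below 0.1 N and linear speed of board_carrier above 0.05 m/s), for 0.02 s.
At the end, for the whole second after the job is handed in: The carrier with the board is at rest on the rail, released, within about 15 mm of the stop, its grip within 12 mm of the rail's middle line and within about 10 mm of its seated height, and within 0.2 rad of the rail's direction (x of board_carrier_grip in the frame of rail_bar between 0.02 and 0.05 m and y of board_carrier_grip in the frame of rail_bar between -0.012 and 0.012 m and z of board_carrier_grip in the frame of rail_bar between 0.026 and 0.046 m and angle between the x axis of board_carrier_grip and the x axis of rail_bar, either way round below 0.2 rad and linear speed of board_carrier below 0.02 m/s and contact force between the fingers and board_carrier below 0.1 N); the robot touches nothing.
It fails at once if the empty carrier moved by more than 30 mm (distance of empty_carrier_grip from where it was at the start of the episode above 0.03 m).
It fails at once if the carrier with the board was let go more than about 25 mm above the rail (contact force between the fingers and board_carrier below 0.05 N and z of board_carrier_grip in the frame of rail_bar above 0.065 m and height (world z) of board_carrier_grip above 0.13 m).
It also fails if it takes over 38 s, if anything falls off the work surface, if the arm or the gripper's body presses on something with over 40 N, if the wrist force passes 120 N, or if a joint passes its speed limit or range.

## Working session

There is one attempt and no reset: what is moved stays moved. The work goes in short steps, Python scripts to look and compute and a tool call to move; the robot and the scene stay as the last step left them, time stands still between calls to the robot, and variables do not carry over. Pictures are saved under pics/ and viewed, at most 10 in all, crops included, and the job is handed in when it is done.

Besides the shell and the picture viewer there is one more tool, called after "Call:" by a JSON object that holds its "api" and its "payload". move_arm: Moves the arm, as the interface text tells. Its arguments: {"type":"object","properties":{"motion":{"type":"array"}},"required":["motion"]}

```bash
mkdir -p pics; python3 - <<'E'
from workcell import arm
import cv2, numpy as np
for n in("scene","top"):
    im=arm.capture(n); np.save(f"pics/{n}0.npy",im); cv2.imwrite(f"pics/{n}0.png",im[:,:,::-1])
    p=arm.camera_params(n); print(n,p, -p["R"].T@p["t"])
o=arm.get_obs(); print(o["time"],o["ee_pos"],o["ee_rot"],o["width"])
E
```

```text
scene {'fx': 426.2179195239944, 'fy': 426.2179195239944, 'cx': 314.23115425514, 'cy': 195.32121055653593, 'R': array([[-0.77182404, -0.63576472,  0.00953262],
       [-0.38895134,  0.46022423, -0.79806673],
       [ 0.50299553, -0.61967482, -0.60249367]]), 't': array([0.43335963, 0.30901341, 0.84223504])} [0.0310281  0.65521115 0.74992355]
top {'fx': 394.63006260226, 'fy': 394.63006260226, 'cx': 319.9721682883427, 'cy': 200.19855954958567, 'R': array([[-0.00178143, -0.99937888,  0.03519478],
       [-0.98854249, -0.00355212, -0.15090105],
       [ 0.15093234, -0.03506035, -0.98792216]]), 't': array([-0.01277084,  0.56765303,  0.97767208])} [0.41356405 0.02353099 1.05197282]
0.1 [ 0.21645976 -0.61227283  0.21351822] [[ 9.42819477e-01  3.33303450e-01 -4.95052479e-04]
 [ 3.33303787e-01 -9.42817722e-01  1.82419527e-03]
 [ 1.41266326e-04 -1.88488969e-03 -9.99998214e-01]] 0.996516789343779
```

View pics/scene0.png

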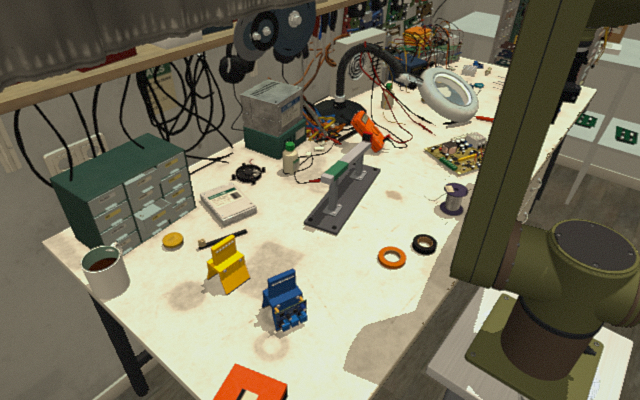

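View pics/top0.png

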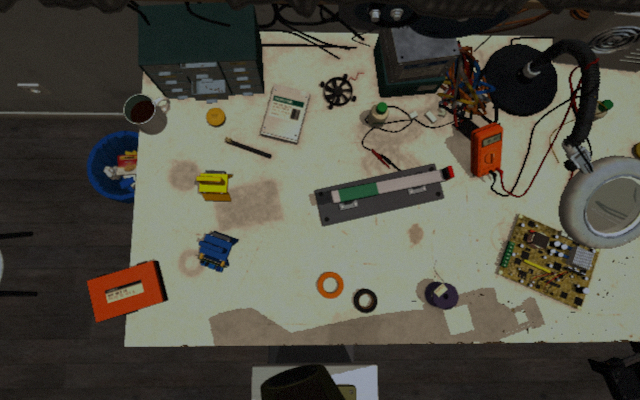

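The scene view shows the yellow carrier at about (228,265) and the blue one with the board at (285,300). The rail's green end is at about (335,170). In the top view, blue is at (216,250), yellow at (213,185), the green part at (355,190) and the red stop at (449,172). I'll zoom in on the carriers and the rail.

```bash
python3 - <<'E'
import cv2, numpy as np
t=np.load("pics/top0.npy");s=np.load("pics/scene0.npy")
rs=lambda a,w,h:cv2.resize(a,(w,h),interpolation=cv2.INTER_CUBIC)
a=rs(t[165:285,180:260],400,600); b=rs(s[230:340,195:315],400,367)
out=np.zeros((600,800,3),np.uint8); out[:,:400]=a; out[:367,400:]=b
out[367:567,400:]=rs(t[155:235,305:465],400,200)
cv2.imwrite("pics/crop1.png",out[:,:,::-1])
E
```

```text
(no output)
```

View pics/crop1.png

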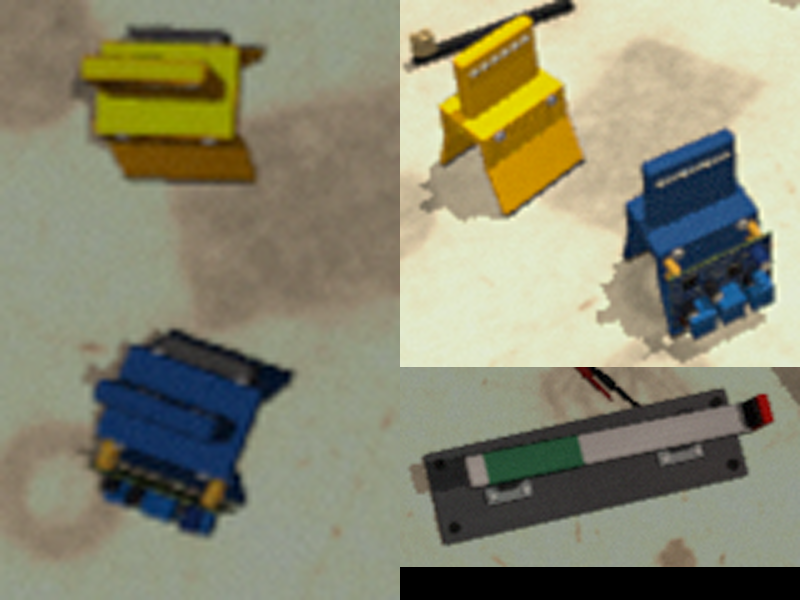

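```bash
cat > h.py <<'E'
import numpy as np, cv2
from workcell import arm
def ray(n,uv,z):
    p=arm.camera_params(n);R=p["R"];c=-R.T@p["t"]
    d=R.T@np.array([(uv[0]-p["cx"])/p["fx"],(uv[1]-p["cy"])/p["fy"],1]);return c+d*(z-c[2])/d[2]
def proj(n,X):
    p=arm.camera_params(n);q=p["R"]@X+p["t"];return np.array([p["fx"]*q[0]/q[2]+p["cx"],p["fy"]*q[1]/q[2]+p["cy"]])
def rect(im,lo,hi,box):
    h=cv2.cvtColor(im,cv2.COLOR_RGB2HSV);m=cv2.inRange(h,np.array(lo),np.array(hi))
    k=np.zeros_like(m);x0,y0,x1,y1=box;k[y0:y1,x0:x1]=m[y0:y1,x0:x1]
    c=max(cv2.findContours(k,cv2.RETR_EXTERNAL,cv2.CHAIN_APPROX_NONE)[0],key=cv2.contourArea)
    r=cv2.minAreaRect(c);return r,cv2.boxPoints(r)
E
python3 - <<'E'
from h import *
t=np.load("pics/top0.npy");s=np.load("pics/scene0.npy")
# blue tab, hand-picked ends of top strip
for n,a,b in(("top",(199.4,243.4),(225.8,250.8)),("scene",(195+244/3.333,230+165/3.333),(195+331/3.333,230+132/3.333))):
    A,B=ray(n,a,.117),ray(n,b,.117);print(n,A,B,np.linalg.norm(A-B),(A+B)/2,np.arctan2(*(B-A)[1::-1]))
r,bx=rect(t,(45,60,30),(85,255,255),(320,160,400,215));print(r,bx)
bx=bx[np.argsort(bx[:,0])];L,Rr=bx[:2].mean(0),bx[2:].mean(0)
sn=np.sin(np.radians(9))
A,B=ray("top",L,.11+.27*sn),ray("top",Rr,.11+.17*sn)
print("green",A,B,np.linalg.norm(A-B),(A+B)/2,np.arctan2(*(A-B)[1::-1]))
for z in((A+B)/2,): print("scene px of load",proj("scene",z),proj("scene",A),proj("scene",B))
try:
    r2,b2=rect(s,(45,60,30),(90,255,255),(300,150,375,195));print("scene green",r2,b2)
except Exception as e:print(e)
u=(A-B)/np.linalg.norm(A-B);O=B-u*.17;print("stop origin",O,proj("top",O),proj("scene",O),"slope",u)
E
```

```text
top [0.45340343 0.27209682 0.117     ] [0.43621099 0.21037457 0.117     ] 0.06407196107477277 [0.44480721 0.24123569 0.117     ] -1.8424554943753217
scene [0.45470748 0.27260307 0.117     ] [0.4330147  0.22041313 0.117     ] 0.05651872554382842 [0.44386109 0.2465081  0.117     ] -1.9647214559878963
((357.8077087402344, 191.5384521484375), (13.532011985778809, 39.02710723876953), 78.69007110595703) [[337.34616 188.73076]
 [375.6154  181.07692]
 [378.26926 194.34615]
 [340.00003 201.99998]]
green [ 0.56250297 -0.05175961  0.15223731] [ 0.58385696 -0.14420382  0.13659386] 0.09615945839262592 [ 0.57317997 -0.09798171  0.14441558] 1.7978077849249965
scene px of load [335.31936583 166.65351414] [327.65720896 173.28500161] [342.4623122  160.47139596]
scene green ((337.2500305175781, 168.75001525878906), (12.727922439575195, 21.92030906677246), 45.0) [[325.00003 172.00002]
 [340.50003 156.50002]
 [349.50003 165.50002]
 [334.00003 181.00002]]
stop origin [ 0.62160859 -0.30763564  0.10893786] [440.38703506 175.02259443] [364.2522023  141.61255693] slope [-0.22206844  0.96136365  0.16268235]
```

Call:
{"api": "move_arm", "payload": {"motion": [[[1,5,0],0.15,100],[[2.5,10,0],0.3,100],[[4,15,0],0.45,100],[[5,20,0],0.6,100],[[6.5,25,0],0.75,100],[[8,30,0],0.92,100],[[9.5,35,0],0.92,100],[[10.5,39,0],0.92,100]]}}

```text
time: 0.9
ee_pos: [0.3205, -0.2249, 0.2142]
ee_rot: [[0.307, 0.952, 0.0], [0.952, -0.307, 0.0], [0.0, 0.0, -1.0]]
contact_force: [1.0, 0.0, 0.4]
width: 0.998
finger_force: 0.0
```

```bash
python3 - <<'E'
from h import *
L=(331.8,197);Rr=(441.8,174.2)
A=ray("top",L,.1546);B=ray("top",Rr,.11);print("rail ends",A,B,np.linalg.norm(A-B),np.arctan2(*(A-B)[1::-1]))
o=arm.get_obs();print(o["time"],o["ee_pos"],o["ee_rot"][:,1],o["qpos"])
E
```

```text
rail ends [ 0.55822551 -0.03563404  0.1546    ] [ 0.62346974 -0.31089135  0.11      ] 0.28637834505639315 1.8035311444252562
0.9 [ 0.32046064 -0.22485821  0.21422   ] [ 9.51865467e-01 -3.06516119e-01  2.79537320e-05] [-7.49394593e-01 -4.97835507e-01  2.18666118e+00  2.66735241e-04
  1.45286014e+00 -4.37895185e-01]
```

Call:
{"api": "move_arm", "payload": {"motion": [[[1.2,4.8,0],0,100],[[2.4,9.6,0],0,100],[[3.7,14.4,0],0,100],[[5,19.2,0],0,100],[[6.2,24,0],0,100],[[7.5,28.8,0],0,100],[[8.8,33.6,0],0,100],[[10,38.4,0],0,100]]}}

```text
time: 1.7
ee_pos: [0.4204, 0.1594, 0.2144]
ee_rot: [[0.305, 0.952, 0.0], [0.952, -0.305, -0.0], [-0.0, 0.0, -1.0]]
contact_force: [0.6, -0.6, 0.3]
width: 0.997
finger_force: 0.0
```

Call:
{"api": "move_arm", "payload": {"motion": [[[1.2,4.4,0],0,100],[[2.2,8.3,0],0,100],[[2.2,8.3,-2],0,100],[[2.2,8.3,-4],0,100],[[2.2,8.3,-6],0,100],[[2.2,8.3,-6],0,100]]}}

```text
time: 2.3
ee_pos: [0.44, 0.2393, 0.1508]
ee_rot: [[0.306, 0.952, -0.007], [0.952, -0.306, -0.003], [-0.005, -0.006, -1.0]]
contact_force: [-0.0, 0.3, -0.7]
width: 1.007
finger_force: 0.0
```

```bash
python3 - <<'E'
from h import *
o=arm.get_obs();print(o["time"],o["ee_pos"],o["ee_rot"][:,1])
out=np.zeros((400,800,3),np.uint8)
for i,(n,b) in enumerate((("scene",(220,220,340,340)),("top",(170,200,270,300)))):
    im=arm.capture(n);out[:,400*i:400*i+400]=cv2.resize(im[b[1]:b[3],b[0]:b[2]],(400,400),interpolation=2)
cv2.imwrite("pics/c2.png",out[:,:,::-1])
E
```

```text
2.3 [0.44004036 0.23931538 0.15076204] [ 0.95215288 -0.30556979 -0.00565646]
```

View pics/c2.png

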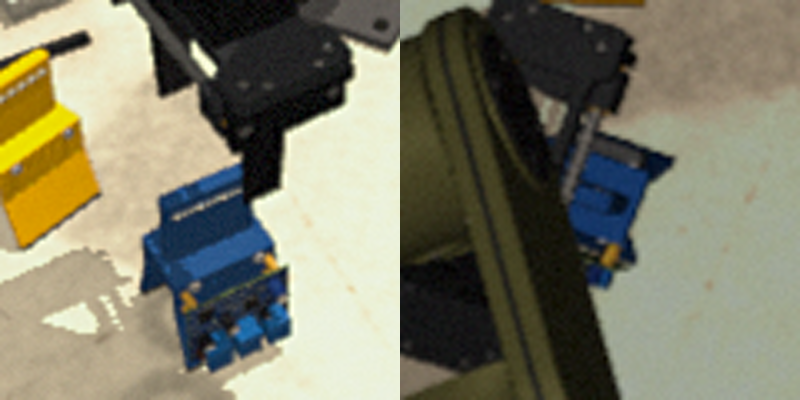

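The fingers hang above the tab on both sides, near finger at (265,165) and far finger at (170,75) in the crop. The tab centre is about 5 mm further along +y, so I'll shift slightly, then descend and grip.

Call:
{"api": "move_arm", "payload": {"motion": [[[0.2,0.4,-1],0,100],[[0.2,0.4,-3],0,100],[[0.2,0.4,-5],0,100],[[0.2,0.4,-7],0,100],[[0.2,0.4,-7.8],0,100],[[0.2,0.4,-7.8],0,100],[[0.2,0.4,-7.8],0,100]]}}

```text
time: 3.1
ee_pos: [0.4453, 0.2445, 0.0777]
ee_rot: [[0.306, 0.952, 0.001], [0.952, -0.306, 0.001], [0.001, 0.001, -1.0]]
contact_force: [0.1, 0.4, 0.1]
width: 0.998
finger_force: 0.0
```

Call:
{"api": "move_arm", "payload": {"motion": [[[0,0,-0.2],0,60],[[0,0,-0.3],0,30],[[0,0,-0.3],0,5],[[0,0,-0.3],0,0],[[0,0,-0.3],0,0],[[0,0,-0.3],0,0],[[0,0,-0.3],0,0],[[0,0,-0.3],0,0]]}}

```text
time: 3.9
ee_pos: [0.4446, 0.2442, 0.0737]
ee_rot: [[0.306, 0.952, -0.0], [0.952, -0.306, 0.0], [0.0, -0.0, -1.0]]
contact_force: [0.4, 0.1, -0.5]
width: 0.383
finger_force: 0.0
```

Call:
{"api": "move_arm", "payload": {"motion": [[[0,0,0],0,0],[[0,0,0],0,0],[[0,0,0],0,0],[[0,0,0],0,0],[[0,0,0],0,0],[[0,0,0],0,0]]}}

```text
time: 4.5
ee_pos: [0.4446, 0.2441, 0.0737]
ee_rot: [[0.306, 0.952, 0.0], [0.952, -0.306, -0.0], [-0.0, 0.0, -1.0]]
contact_force: [-0.1, -0.1, -0.7]
width: 0.122
finger_force: 30.0
```

Call:
{"api": "move_arm", "payload": {"motion": [[[0,0,2],0,0],[[0,0,5],0,0],[[0,0,9],0,0],[[0,0,13],0,0],[[0,0,17],0,0],[[0,0,19],0,0],[[0,0,20],0,0],[[0,0,20],0,0]]}}

```text
time: 5.3
ee_pos: [0.4448, 0.2443, 0.2743]
ee_rot: [[0.306, 0.952, 0.001], [0.952, -0.306, 0.001], [0.001, 0.001, -1.0]]
contact_force: [0.0, 0.7, -3.3]
width: 0.126
finger_force: 30.0
```

Call:
{"api": "move_arm", "payload": {"motion": [[[0.5,-2,0],0.05,0],[[2,-5,0],0.13,0],[[3.5,-9,0],0.22,0],[[5,-13,0],0.31,0],[[6.5,-17,0],0.4,0],[[8,-21,0],0.48,0],[[9.5,-25,0],0.54,0],[[11,-28,0],0.54,0]]}}

```text
time: 6.1
ee_pos: [0.5537, -0.0381, 0.2703]
ee_rot: [[-0.226, 0.974, -0.005], [0.974, 0.226, 0.0], [0.002, -0.005, -1.0]]
contact_force: [0.1, -0.7, -3.2]
width: 0.124
finger_force: 30.0
```

Call:
{"api": "move_arm", "payload": {"motion": [[[1,-3,0],0,0],[[1.6,-5,0],0,0],[[1.9,-6.3,0],0,0],[[1.9,-6.3,0],0,0],[[1.9,-6.3,0],0,0],[[1.9,-6.3,0],0,0]]}}

```text
time: 6.7
ee_pos: [0.5732, -0.0977, 0.2732]
ee_rot: [[-0.228, 0.974, -0.001], [0.974, 0.228, 0.001], [0.001, -0.001, -1.0]]
contact_force: [-0.5, -0.1, -2.6]
width: 0.123
finger_force: 30.0
```

```bash
python3 - <<'E'
from h import *
o=arm.get_obs();print(o["time"],o["ee_pos"],o["ee_rot"],o["width"])
out=np.zeros((400,800,3),np.uint8)
for i,(n,b) in enumerate((("scene",(260,80,400,220)),("top",(300,110,440,250)))):
    im=arm.capture(n);out[:,400*i:400*i+400]=cv2.resize(im[b[1]:b[3],b[0]:b[2]],(400,400),interpolation=2)
cv2.imwrite("pics/c3.png",out[:,:,::-1])
E
```

```text
6.7 [ 0.57318136 -0.09771961  0.2731888 ] [[-2.28153991e-01  9.73624785e-01 -7.31095750e-04]
 [ 9.73624730e-01  2.28154467e-01  6.51574471e-04]
 [ 8.01191815e-04 -5.63153586e-04 -9.99999520e-01]] 0.12307550249402362
```

View pics/c3.png

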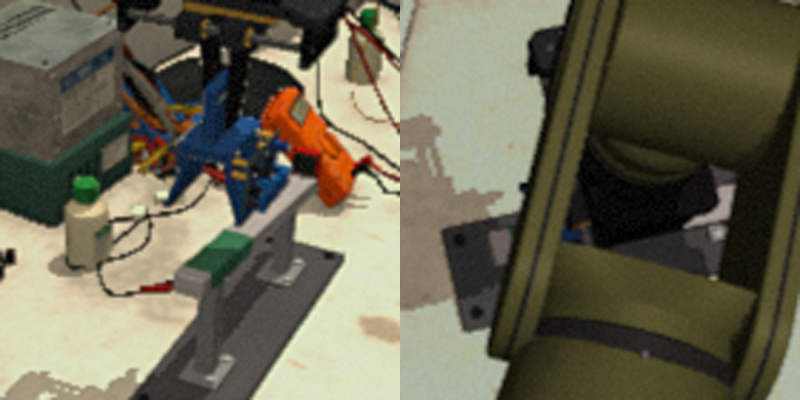

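The carrier hangs level and in line above the green part: its feet are at (172,203) and (243,222) in the crop, the green part at (220,257). I'll check the sideways estimate with an overlay in the second view.

```bash
python3 - <<'E'
from h import *
s=arm.capture("scene");x0,y0,k=305,120,7
im=cv2.resize(s[y0:y0+75,x0:x0+85],None,fx=k,fy=k,interpolation=cv2.INTER_NEAREST)[:,:,::-1].copy()
psi=1.802;c9,s9=np.cos(np.radians(9)),np.sin(np.radians(9))
ux=np.array([c9*np.cos(psi),c9*np.sin(psi),s9]);uy=np.array([-np.sin(psi),np.cos(psi),0])
load=np.array([.5733,-.0985,.1444])
def dr(P,c): 
    q=np.array([(proj("scene",p)-[x0-.5,y0-.5])*k for p in P]).astype(int);cv2.polylines(im,[q],True,c,1)
dr([load+a*ux+b*uy for a,b in((-.05,-.015),(-.05,.015),(.05,.015),(.05,-.015))],(0,0,255))
o=arm.get_obs();T=o["ee_pos"];e=o["ee_rot"];g=T-.019*e[:,2]-np.array([0,0,.0002])
fx,fy=e[:,0],e[:,1]
for sg in(-1,1): dr([g+.035*sg*fx+w*fy-np.array([0,0,.092]) for w in(-.03,.03)],(0,255,255))
dr([g+a*fx+np.array([0,0,.025]) for a in(-.03,.03)],(255,255,255))
cv2.imwrite("pics/c4.png",im)
E
```

```text
(no output)
```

View pics/c4.png

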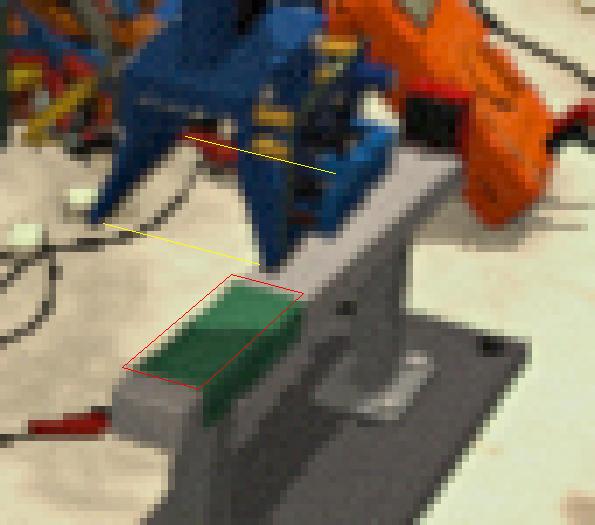

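The overlay agrees with the feet, and the rail lies about 1 px (2 mm) towards −x of my estimate. I'll correct by 1 mm and lower.

Call:
{"api": "move_arm", "payload": {"motion": [[[-0.1,0,-1],0,0],[[-0.1,0,-3],0,0],[[-0.1,0,-5],0,0],[[-0.1,0,-6.5],0,0],[[-0.1,0,-8],0,0],[[-0.1,0,-9],0,0],[[-0.1,0,-9.3],0,0],[[-0.1,0,-9.3],0,0]]}}

```text
time: 7.65
ee_pos: [0.5725, -0.0988, 0.1804]
ee_rot: [[-0.227, 0.974, -0.0], [0.974, 0.227, 0.0], [0.0, -0.0, -1.0]]
contact_force: [0.8, 0.0, -1.5]
width: 0.124
finger_force: 30.0
```

Call:
{"api": "move_arm", "payload": {"motion": [[[0,0,-0.2],0,0],[[0,0,-0.4],0,0],[[0,0,-0.6],0,0],[[0,0,-0.7],0,0],[[0,0,-0.8],0,0],[[0,0,-0.8],0,0]]}}

```text
time: 8.25
ee_pos: [0.5725, -0.0988, 0.1725]
ee_rot: [[-0.227, 0.974, -0.0], [0.974, 0.227, 0.0], [0.0, -0.0, -1.0]]
contact_force: [0.5, -0.5, -2.1]
width: 0.122
finger_force: 30.0
```

Call:
{"api": "move_arm", "payload": {"motion": [[[0,0,-0.1],0,0],[[0,0,-0.2],0,0],[[0,0,-0.3],0,0],[[0,0,-0.3],0,0]]}}

```text
time: 8.65
ee_pos: [0.5725, -0.0989, 0.1696]
ee_rot: [[-0.227, 0.974, -0.0], [0.974, 0.227, 0.0], [0.0, -0.0, -1.0]]
contact_force: [-1.2, -0.6, -3.3]
width: 0.124
finger_force: 30.0
```

Call:
{"api": "move_arm", "payload": {"motion": [[[0,0,-0.1],0,0],[[0,0,-0.2],0,0],[[0,0,-0.2],0,0]]}}

```text
time: 8.95
ee_pos: [0.5736, -0.0993, 0.1693]
ee_rot: [[-0.227, 0.974, 0.003], [0.974, 0.227, -0.001], [-0.002, 0.003, -1.0]]
contact_force: [0.3, -1.4, 3.6]
width: 0.123
finger_force: 30.0
```

It made contact at the expected height (z about +6 N), so it is seated. Releasing.

Call:
{"api": "move_arm", "payload": {"motion": [[[0,0,0.1],0,100],[[0,0,0.1],0,100],[[0,0,0.1],0,100],[[0,0,0.1],0,100],[[0,0,0.1],0,100],[[0,0,0.1],0,100],[[0,0,0.1],0,100],[[0,0,0.1],0,100]]}}

```text
time: 9.75
ee_pos: [0.5726, -0.0989, 0.1687]
ee_rot: [[-0.227, 0.974, 0.0], [0.974, 0.227, 0.0], [0.0, 0.0, -1.0]]
contact_force: [-0.0, 0.3, 0.5]
width: 0.744
finger_force: 0.0
```

Call:
{"api": "move_arm", "payload": {"motion": [[[0,0,0],0,100],[[0,0,0],0,100],[[0,0,0],0,100],[[0,0,0],0,100],[[0,0,0],0,100],[[0,0,0],0,100]]}}

```text
time: 10.35
ee_pos: [0.5726, -0.0989, 0.1687]
ee_rot: [[-0.227, 0.974, 0.0], [0.974, 0.227, -0.0], [-0.0, 0.0, -1.0]]
contact_force: [0.4, 0.7, -0.2]
width: 1.0
finger_force: 0.0
```

```bash
python3 - <<'E'
from h import *
s=arm.capture("scene");cv2.imwrite("pics/c5.png",cv2.resize(s[80:220,260:440],None,fx=4,fy=4)[:,:,::-1])
E
```

```text
(no output)
```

View pics/c5.png

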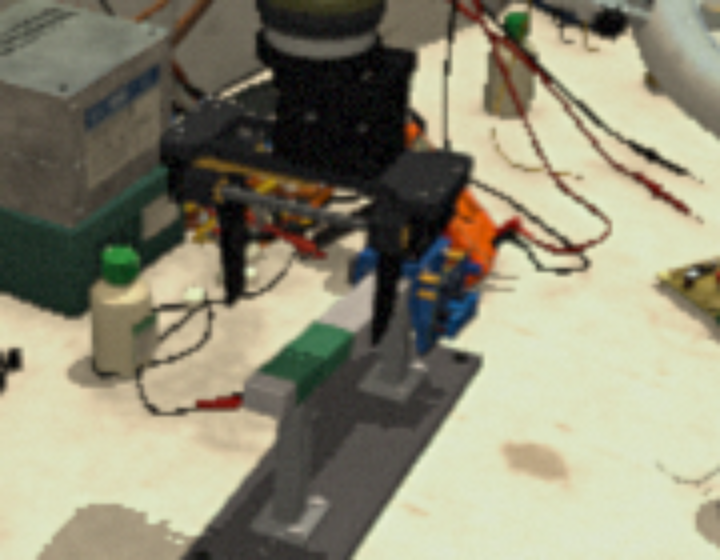

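The carrier (blue, about (430,280)) has run down to the lower end and sits astride the rail, and the open fingers are clear. I'll raise the arm out of the way and confirm that it rests against the stop.

Call:
{"api": "move_arm", "payload": {"motion": [[[0,0,3],0,100],[[0,0,7],0,100],[[0,0,11],0,100],[[-3,4,14],0,100],[[-6,8,15],0,100],[[-10,12,15],0,100],[[-14,16,15],0,100],[[-16,18,15],0,100]]}}

```text
time: 11.2
ee_pos: [0.4111, 0.0821, 0.319]
ee_rot: [[-0.226, 0.974, 0.001], [0.974, 0.226, 0.0], [0.0, 0.001, -1.0]]
contact_force: [1.1, 1.7, 0.0]
width: 1.0
finger_force: 0.0
```

Call:
{"api": "move_arm", "payload": {"motion": [[[-1,4,0],0,100],[[-2,8,0],0,100],[[-2,12,0],0,100],[[-2,12,0],0,100],[[-2,12,0],0,100],[[-2,12,0],0,100]]}}

```text
time: 11.8
ee_pos: [0.3927, 0.2005, 0.3186]
ee_rot: [[-0.226, 0.974, 0.0], [0.974, 0.226, -0.0], [-0.0, -0.0, -1.0]]
contact_force: [0.5, 0.0, -0.2]
width: 1.002
finger_force: 0.0
```

```bash
python3 - <<'E'
from h import *
s=arm.capture("scene");t=arm.capture("top")
psi=1.802;c9,s9=np.cos(np.radians(9)),np.sin(np.radians(9))
ux=np.array([c9*np.cos(psi),c9*np.sin(psi),s9]);uy=np.array([-np.sin(psi),np.cos(psi),0]);uz=np.cross(ux,uy)
O=np.array([.5733,-.0985,.1444])-.22*ux-0
out=np.zeros((400,800,3),np.uint8)
for i,(n,im,b) in enumerate((("scene",s,(310,90,410,190)),("top",t,(390,120,490,220)))):
    z=cv2.resize(im[b[1]:b[3],b[0]:b[2]],(400,400),interpolation=2)
    q=np.array([(proj(n,O+x*ux+.063*uz)-[b[0],b[1]])*4 for x in(.005,.065)]).astype(int)
    cv2.polylines(z,[q],False,(255,255,255),1);out[:,400*i:400*i+400]=z
cv2.imwrite("pics/c6.png",out[:,:,::-1]);o=arm.get_obs();print(o["time"],o["width"],o["contact_force"])
E
```

```text
11.9 0.9980097357271374 [-0.52461769 -0.09437277  0.30147411]
```

View pics/c6.png

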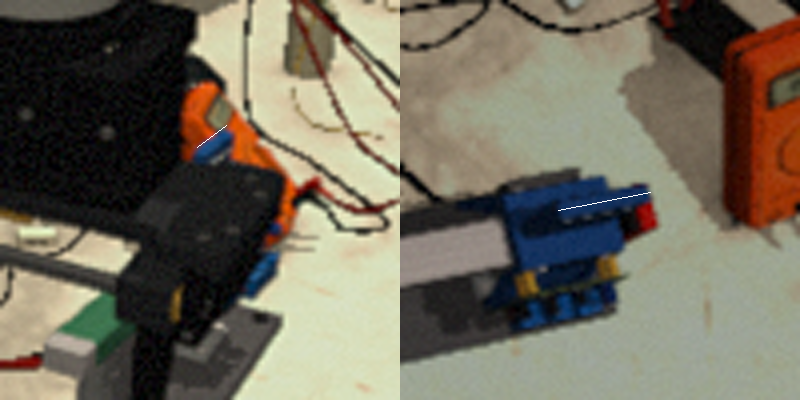

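In the top view the tab lies along the line predicted for the seated pose, (558,210)–(650,192), and the carrier is against the red stop at (645,217).

```bash
python3 -c "
from workcell import arm
print(arm.finish_job())"
```

```text
the job is handed in; nothing more can be done
None
```

I set the blue carrier on the green upper end of the rail and let go; it ran down by itself and rests against the red stop in the last picture. The yellow carrier was left alone, and the job was handed in at about 12 s (no verdict came back).

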